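Find the hidden push-catch on a flap box and open it

TASK

The flap of the empty storage box is shut by a concealed catch: one of the four alike flush pads on the flat strip in front of the flap is a sprung button, the others are dummies. Feel along the pads with closed fingertips for the one that gives and press it so that the flap springs up, then push the flap over backwards with the outside of the fingers until it stays fully open by itself, and draw away. Grasp and lift nothing, and leave the other things on the shelf where they stand.

Things in the scene. Friction and masses are not known exactly. Their poses are not given: they have to be found in the camera images.
- box: Fixed ivory plastic storage box, 190 mm deep (x), 270 wide (y), 100 tall, empty. Flat top at z = 0.100: a deck strip 68 mm deep on the robot's side, the flap behind it. Along the deck, 60 mm apart, are four square wells 48 mm wide, 10 mm from the deck's front and back edges. Origin: centre of the underside; x from deck to flap, y along the row, z up.
- spot_0 (a point): Centre of the top of the first of four pads (towards -y of the box), 46 mm square, one in each well, top 2 mm below the deck (z = 0.098), 61 mm in front of the box's centre. All four look the same: three are rigid dummies; one, anywhere in the row, is the sprung button. Axes as the box.
- spot_1 (a point): Centre of the top of the second pad counted towards +y of the box; alike spot_0. Dummy or button. Axes as the box.
- spot_2 (a point): Centre of the top of the third pad counted towards +y of the box; alike spot_0. Dummy or button. Axes as the box.
- spot_3 (a point): Centre of the top of the fourth pad counted towards +y of the box; alike spot_0. Dummy or button. Axes as the box.
- button (a joint): How far the sprung button is pressed down, m: 0 released, 0.006 bottom stop. It starts to yield at about 1 N and bottoms at about 5 N; the catch lets go at about 0.0042. It springs back when let go. This value does not tell which pad is the button.
- flap (a joint): Flap angle, rad: 0 shut, level, flush with the deck, and held by the catch; 1.57 upright; 1.9 fully open, leaning back on its stop. When the catch lets go a spring leg throws it up to about 1.1 and holds it there (less while a hand is in the way). A light push (1 N) away from the robot takes it on; left short of upright it falls back to 1.1, past upright it falls on its stop and stays.
- flap_hinge (a point): Middle of the flap's hinge line, at z = 0.100, 144 mm behind the row of pads; the line runs along the box's y. Axes as the box.
- flap_edge (a point): Middle of the flap's free edge, upper face. The flap is a plain ivory plate, 108 mm from hinge to free edge, 260 mm wide, 4 mm thick, with a 16 mm deep lip under the free edge and a small tongue there, 3 mm beyond the edge; shut, this edge lies 36 mm behind the row of pads. Axes turn with the flap: x from free edge to hinge, y along the edge.
- tumbler: Bystander: steel tumbler, open cup 72 mm across, 100 mm tall. Origin at the centre of its underside; z up.
- spray: Bystander: closed clear spray bottle, 66 mm across, 198 mm tall, white trigger head. Origin at the centre of its underside; z up.
- brush: Bystander: short bamboo-handled brush lying flat, 180 mm long, 38 mm wide, 30 mm tall. Origin at the centre of its underside, between head and handle; z up.
- dustpan: Bystander: compact grey plastic dustpan, pan 120 x 160 mm, 40 mm tall, with a 100 mm handle. Origin at the centre of its underside (of the pan); z up.
- katori: Bystander: small steel bowl, 90 mm across, 40 mm tall. Origin at the centre of its underside; z up.
- soap: Bystander: white bar of soap, 55 x 85 x 28 mm. Origin at the centre of its underside; z up.
- jar: Bystander: glass jar with a steel lid, 66 mm across, 90 mm tall. Origin at the centre of its underside; z up.

How it is judged:
By the outcome, as a careful person would: the job done as asked, in the order asked, and still so for the second after the job is handed in, with the robot touching nothing.
It also fails if it takes over 51 s, if anything falls off the work surface, if the arm or the gripper's body presses on something with over 40 N, if the wrist force passes 120 N, or if a joint passes its speed limit or range.

ROBOT

A 6-joint arm with a two-finger parallel gripper is mounted at the origin on the work surface. World frame = base frame: x ahead of the robot, y to its left, z up, the work surface at z = 0. Lengths are in m, angles in rad, forces in N, time in s.
With the tool pointing down it reaches from about 0.375 to 0.9 m from the base axis. Payload 3.1 kg.
Tool frame: the origin (TCP) lies at the very end of the fingers, on their centre line; the grasp point (between the pads) lies 19 mm behind it (manip.grasp_offset is the distance from the TCP to the grasp point, in m); y points along the fingers, z is the direction in which the jaws open and shut, and the axes are right-handed (so a half turn about y gives the same grasp; the last joint's range is limited). The gripper opens to 85 mm and grips with 20 to 120 N. Pads are 22 mm wide; open, the fingers measure 114 mm over their backs; the gripper's body (76 mm by 85 mm) begins 54 mm behind the grasp point. The pads swing forward as they close: fully open they stand 13 mm farther back than shut.
Start: joints at [-1.405, 0.527, 1.433, -0, 1.181, -0.178], TCP at [0.211, -0.588, 0.231] pointing down, gripper open.
Joint ranges: [-3.08, 3.08], [-0.75, 2.2], [0.22, 2.44], [-1.43, 4.57], [0, 2.65], [-2.85, 2.85]. Speed limits (rad/s): [2.79, 2.79, 3.14, 3.14, 3.14, 3.14].

INTERFACE

Orientations are given as a unit quaternion [x, y, z, w].
In Python, from station import manip gives the robot as it stands.
- The arm moves only by the tool apply_moves, never from a script. Its argument "motion" is a list of rows, each a list of 5 numbers: the finger opening in mm, from 0 to 85.4, then the shift along the tool's x, y, z in units of 30 mm (1.0 is 30 mm), then the turn about the tool's y in units of 10 degrees (1.0 is 10 degrees). In form: [[fingers, x, y, z, twist], ...]. A call has 1 to 12 rows; each row is the pose to reach, as a shift and turn from the pose commanded when the call began, along the tool's axes at that moment; what a row does not reach only later rows make up. A row lasts 1/8 s, in which the tool goes at most 62.5 mm and 10.7 degrees, less where a joint would pass 70% of its speed; a pose out of reach is approached as far as the arm can. A call with a gripper value outside its range is refused whole. The fingers move at their own pace and stop on an object; "squeeze" is the grip in N (left out, the last holds). Time passes only in rows, so rows that repeat a pose let the fingers close. It gives the time, the measured TCP pose, the force and the opening at its end, in the units of the state.
- manip.sense(): the state, without advancing time (a new reading comes with each control period).
- manip.snapshot(name): name is "scene" or "top" or "wrist"; returns the picture (384x512x3 uint8, red, green, blue); there is no depth.
- manip.get_calibration(name): a dict with "intrinsics" (3x3 intrinsics, pixels), "extrinsics" (4x4, takes a point from camera to world coordinates). Camera axes: x right, y up, looking along -z (the intrinsics and any distortion apply to the point x, -y, -z); pixel columns grow to the right and rows downward; lengths in m; the calibration is good to about 2 mm. The wrist camera is an equidistant fisheye: a pixel r from the principal point sees the ray r / f radians off the axis. A picture is of the moment at which its call begins: read the wrist's pose just before it. get_calibration takes no time and is no camera call; for the wrist camera it gives the pose at the moment of the call.
- manip.sign_off(): hands the job in, once; it reports no verdict.
The state is a dict: "t": time; "q": joint angles; "qd": joint speeds; "tau": joint torques, N m; "tcp_pos": TCP position; "tool_rot": TCP orientation; "force": force on the tool from outside, world axes, zero at the start; "ft_torque": the same for the moment, N m; "finger_gap": opening from 0.0 (shut) to 1.0 (fully open).
Only numpy, scipy, OpenCV 4.12 (cv2) and the standard library are available. Lean on these libraries where they do the work, as an engineer would, in place of code of your own. Each camera call takes 0.05 s, during which the arm holds its last target.

## Working session

There is one attempt and no reset: what is moved stays moved. The work goes in short steps, Python scripts to look and compute and a tool call to move; the robot and the scene stay as the last step left them, time stands still between calls to the robot, and variables do not carry over. Pictures are saved under pics/ and viewed, and the job is handed in when it is done.

Besides the shell and the picture viewer there is one more tool, called in YAML: its name, and indented under it one key for each argument. apply_moves: Moves the arm, as the interface text tells. Its arguments: {"type":"object","properties":{"motion":{"type":"array"},"squeeze":{"type":"number"}},"required":["motion"]}

```bash
mkdir -p pics
python3 - <<'E'
from station import manip
import cv2
s=manip.sense();print({k:s[k] for k in('t','tcp_pos','tool_rot','force','finger_gap')})
for n in('scene','top'):
    im=manip.snapshot(n);cv2.imwrite(f'pics/{n}0.png',im[:,:,::-1])
    c=manip.get_calibration(n);print(n,c)
E
```

```text
{'t': 0.0, 'tcp_pos': array([ 0.21056652, -0.58768702,  0.23031913]), 'tool_rot': array([-0.12095393,  0.69747098, -0.69589935,  0.12094824]), 'force': array([-0.61968314,  0.95430865, -0.49889611]), 'finger_gap': 0.998894558043218}
scene {'intrinsics': array([[349.644575  ,   0.        , 259.15839439],
       [  0.        , 349.644575  , 185.52722405],
       [  0.        ,   0.        ,   1.        ]]), 'extrinsics': array([[ 0.83632431, -0.37995466,  0.39521653,  0.93761395],
       [ 0.54794009,  0.55566005, -0.62530278, -0.48416422],
       [ 0.01798067,  0.73951089,  0.6729044 ,  0.70709016],
       [ 0.        ,  0.        ,  0.        ,  1.        ]])}
top {'intrinsics': array([[373.65806004,   0.        , 249.96613915],
       [  0.        , 373.65806004, 191.25752446],
       [  0.        ,   0.        ,   1.        ]]), 'extrinsics': array([[ 0.01332237,  0.99129885, -0.1309546 ,  0.42146166],
       [-0.99988992,  0.01235175, -0.00822144,  0.0690161 ],
       [-0.00653239,  0.13104972,  0.99135428,  1.04839704],
       [ 0.        ,  0.        ,  0.        ,  1.        ]])}
```

View pics/scene0.png

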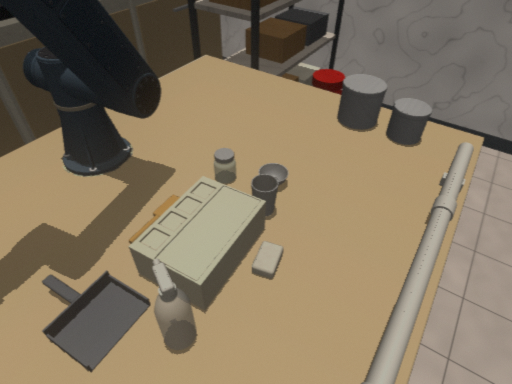

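View pics/top0.png

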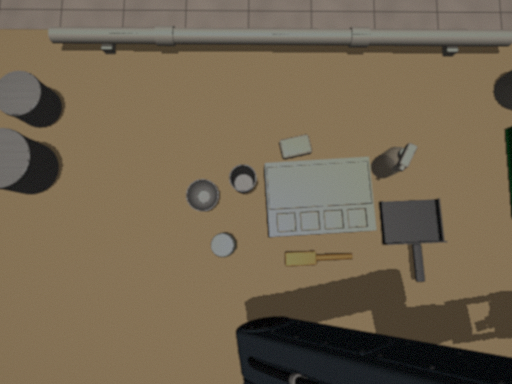

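```bash
cat > h.py <<'E'
import numpy as np
from station import manip
def proj(n,P):
    c=manip.get_calibration(n);K=c['intrinsics'];T=np.linalg.inv(c['extrinsics'])
    p=(T[:3,:3]@np.atleast_2d(P).T+T[:3,3:]).T
    return np.c_[K[0,0]*p[:,0]/-p[:,2]+K[0,2],K[1,1]*-p[:,1]/-p[:,2]+K[1,2]]
def back(n,uv,z):
    c=manip.get_calibration(n);K=c['intrinsics'];E=c['extrinsics']
    u,v=uv;d=E[:3,:3]@np.array([(u-K[0,2])/K[0,0],-(v-K[1,2])/K[1,1],-1]);o=E[:3,3]
    return o+d*(z-o[2])/d[2]
E
python3 - <<'E'
import cv2
a=cv2.imread('pics/top0.png')[145:275,255:385];cv2.imwrite('pics/t1.png',cv2.resize(a,None,fx=4.5,fy=4.5,interpolation=cv2.INTER_CUBIC))
a=cv2.imread('pics/scene0.png')[170:300,125:275];cv2.imwrite('pics/s1.png',cv2.resize(a,None,fx=4.5,fy=4.5,interpolation=cv2.INTER_CUBIC))
E
```

```text
(no output)
```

View pics/t1.png

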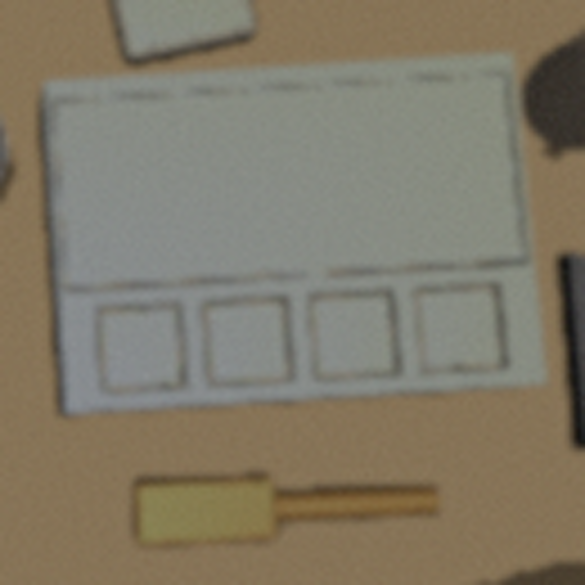

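View pics/s1.png

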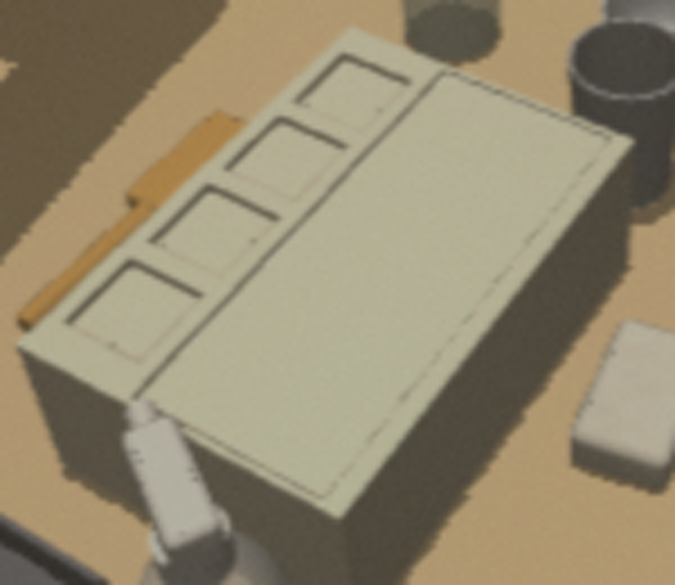

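Run:
```python
from h import *
from scipy.spatial.transform import Rotation as R
f=lambda p:(255+(p[0]+.5)/4.5-.5,145+(p[1]+.5)/4.5-.5)
pts={'far+y':(43,82),'far-y':(513,56),'near-y':(546,382),'near+y':(64,412)}
C={k:back('top',f(v),.1) for k,v in pts.items()}
for k in C: print(k,C[k].round(4))
P=[back('top',f(v),.098) for v in((462,328),(355,334),(248,340),(142,346))]
for p in P: print(p.round(4))
d=P[3]-P[0];print(np.linalg.norm(d),np.degrees(np.arctan2(-d[0],d[1])))
for a,b in(('far+y','far-y'),('near+y','near-y')):
    d=C[a]-C[b];print(np.linalg.norm(d),np.degrees(np.arctan2(-d[0],d[1])))
print('ctr',sum(C.values())/4)
# scene check
g=lambda p:(125+(p[0]+.5)/4.5-.5,170+(p[1]+.5)/4.5-.5)
for v in((135,312),(213,235),(287,163),(354,97)): print('scene',back('scene',g(v),.098).round(4))
s=manip.sense();print(R.from_quat(s['tool_rot']).as_matrix().round(3))
```

```text
far+y [0.6213 0.0412 0.1   ]
far-y [ 0.6398 -0.2287  0.1   ]
near-y [ 0.4535 -0.2419  0.1   ]
near+y [0.4332 0.0278 0.1   ]
[ 0.4832 -0.1963  0.098 ]
[ 0.4791 -0.136   0.098 ]
[ 0.4749 -0.0757  0.098 ]
[ 0.4708 -0.016   0.098 ]
0.18073070303147645 3.957243326984556
0.2705312527815396 3.9108902869881663
0.2705231079848018 4.294982414593579
ctr [ 0.53694872 -0.10042471  0.1       ]
scene [ 0.4856 -0.1943  0.098 ]
scene [ 0.4818 -0.1361  0.098 ]
scene [ 0.4784 -0.076   0.098 ]
scene [ 0.4746 -0.0158  0.098 ]
[[-0.941 -0.     0.337]
 [-0.337  0.002 -0.941]
 [-0.    -1.    -0.002]]
```

apply_moves:
  motion:
    - [0,-1.3,0,-0.9,-0.8]
    - [0,-3,0,-2.1,-1.8]
    - [0,-4.7,0,-3.3,-2.8]
    - [0,-6.4,0,-4.5,-3.8]
    - [0,-8.1,0,-5.7,-4.8]
    - [0,-9.8,0,-6.9,-5.8]
    - [0,-11.5,0.5,-8.1,-6.8]
    - [0,-13,1.2,-9.2,-7.43]
    - [0,-13,2.3,-9.22,-7.43]
    - [0,-13,2.3,-9.22,-7.43]
  squeeze: 60

```text
t: 1.35
tcp_pos: [0.4831, -0.1945, 0.1602]
tool_rot: [0.518, -0.484, 0.479, -0.517]
force: [-0.7, 0.1, 0.4]
finger_gap: 0.001
```

```bash
cat > st.py <<'E'
from h import *
from scipy.spatial.transform import Rotation as R
s=manip.sense();print(s['t'],s['tcp_pos'].round(4),s['force'].round(2),s['finger_gap'],s['q'].round(3));print(R.from_quat(s['tool_rot']).as_matrix().round(3))
E
python3 st.py
```

```text
1.35 [ 0.4831 -0.1945  0.1602] [-0.72  0.1   0.38] 0.0014797525113912195 [-0.597  0.493  1.759 -0.     0.896 -0.669]
[[ 0.071 -0.006  0.997]
 [-0.997  0.004  0.072]
 [-0.004 -1.    -0.005]]
```

apply_moves:
  motion:
    - [0,0,1.0,0.03,0]
    - [0,0,1.8,0.04,0]
    - [0,0,1.97,0.04,0]
    - [0,0,2.0,0.04,0]
    - [0,0,2.03,0.04,0]
    - [0,0,2.07,0.04,0]
    - [0,0,2.1,0.04,0]
    - [0,0,2.1,0.04,0]

```text
t: 2.35
tcp_pos: [0.4859, -0.1964, 0.0994]
tool_rot: [-0.517, 0.482, -0.482, 0.517]
force: [-0.4, -0.2, 0.4]
finger_gap: 0.002
```

Run:
```python
from station import manip
import cv2
cv2.imwrite('pics/s2.png',cv2.resize(manip.snapshot('scene')[130:300,105:295],None,fx=3.5,fy=3.5,interpolation=cv2.INTER_CUBIC)[:,:,::-1])
```

```text
(no output)
```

View pics/s2.png

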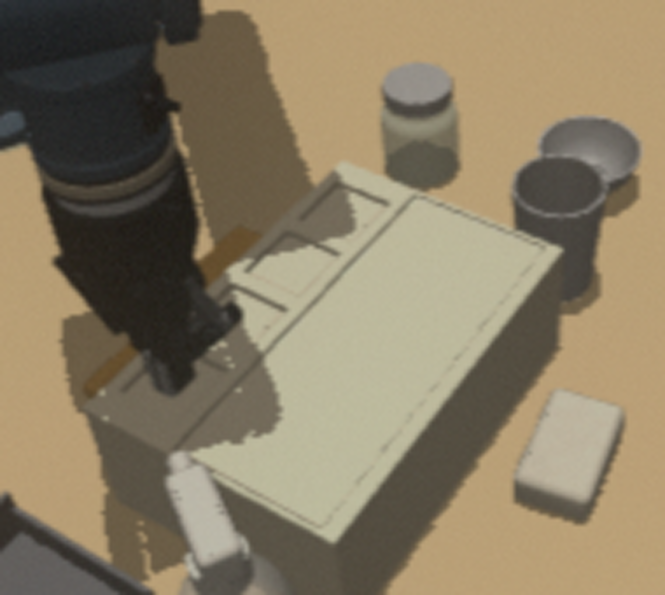

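apply_moves:
  motion:
    - [0,0,0.04,0,0]
    - [0,0,0.07,0,0]
    - [0,0,0.1,0,0]
    - [0,0,0.13,0,0]
    - [0,0,0.13,0,0]

```text
t: 3.02
tcp_pos: [0.4859, -0.1965, 0.0955]
tool_rot: [-0.517, 0.482, -0.482, 0.517]
force: [-0.1, 0.3, 2.0]
finger_gap: 0.0
```

apply_moves:
  motion:
    - [0,0,0.03,0,0]
    - [0,0,0.07,0,0]
    - [0,0,0.07,0,0]

```text
t: 3.4
tcp_pos: [0.4859, -0.1964, 0.0933]
tool_rot: [-0.517, 0.482, -0.482, 0.517]
force: [0.7, -0.2, 3.1]
finger_gap: -0.002
```

It gives softly (0.5 N/mm), so pad 0 is the button. I'll press it to the stop.

apply_moves:
  motion:
    - [0,0,0.04,0,0]
    - [0,0,0.07,0,0]
    - [0,0,0.07,0,0]

```text
t: 3.78
tcp_pos: [0.4859, -0.1965, 0.092]
tool_rot: [-0.517, 0.482, -0.482, 0.517]
force: [-0.5, 1.5, 9.1]
finger_gap: -0.003
```

Run:
```python
from station import manip
import cv2
cv2.imwrite('pics/s3.png',cv2.resize(manip.snapshot('scene')[130:300,105:295],None,fx=3.5,fy=3.5,interpolation=cv2.INTER_CUBIC)[:,:,::-1])
```

```text
(no output)
```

View pics/s3.png

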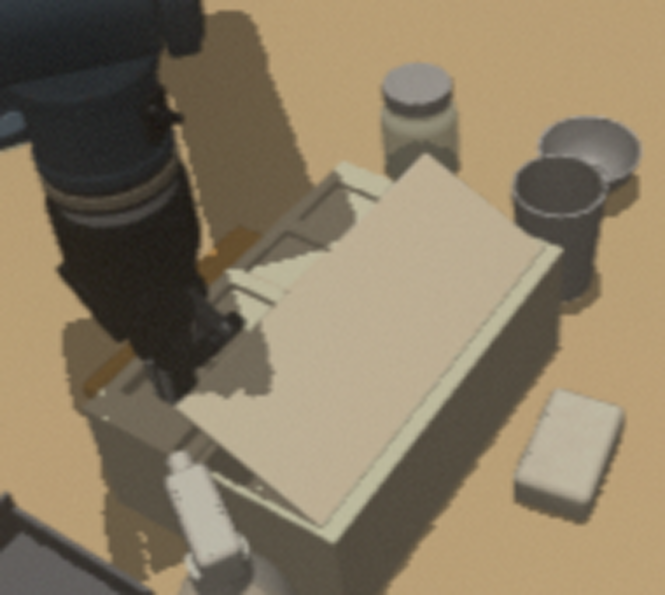

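apply_moves:
  motion:
    - [0,0,-0.5,-0.2,0]
    - [0,0,-1.5,-0.8,0]
    - [0,-1,-2.45,-1,0]
    - [0,-2,-2.45,-1,0]
    - [0,-3,-2.45,-1,0]
    - [0,-3,-2.45,-1,0]
    - [0,-3,-2.45,-1,0]

```text
t: 4.7
tcp_pos: [0.4499, -0.1093, 0.1649]
tool_rot: [0.517, -0.482, 0.483, -0.517]
force: [0.4, 0.3, -0.1]
finger_gap: -0.003
```

Run:
```python
from station import manip
import cv2
cv2.imwrite('pics/s4.png',cv2.resize(manip.snapshot('scene')[110:300,85:295],None,fx=3.1,fy=3.1,interpolation=cv2.INTER_CUBIC)[:,:,::-1])
```

```text
(no output)
```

View pics/s4.png

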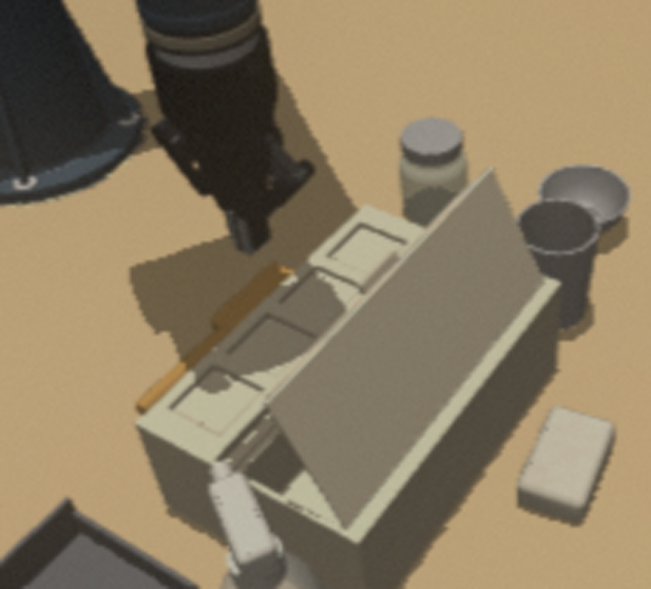

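apply_moves:
  motion:
    - [0,0,-0.43,1,0]
    - [0,0,-0.43,2,0]
    - [0,0,-0.43,2.6,0]
    - [0,0,-0.43,3,0]
    - [0,0,-0.43,3.4,0]
    - [0,0,-0.43,3.8,0]
    - [0,0,-0.43,4.2,0]
    - [0,0,-0.43,4.5,0]
    - [0,0,-0.43,4.7,0]
    - [0,0,-0.43,4.7,0]

```text
t: 6.0
tcp_pos: [0.5907, -0.0989, 0.1775]
tool_rot: [-0.517, 0.482, -0.482, 0.517]
force: [-0.1, -0.2, 0.7]
finger_gap: 0.003
```

Run:
```python
from station import manip
import cv2
cv2.imwrite('pics/s5.png',cv2.resize(manip.snapshot('scene')[110:300,85:295],None,fx=3.1,fy=3.1,interpolation=cv2.INTER_CUBIC)[:,:,::-1])
```

```text
(no output)
```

View pics/s5.png

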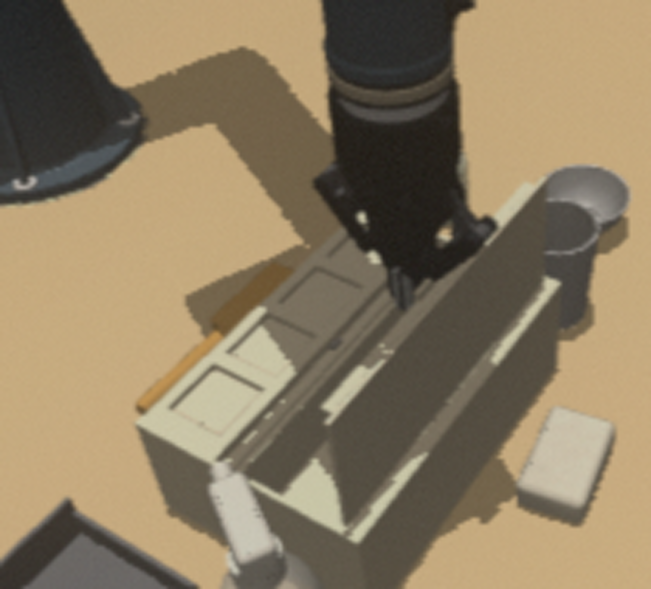

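apply_moves:
  motion:
    - [0,0,-0.25,0.1,0]
    - [0,0,-0.3,0.3,0]
    - [0,0,-0.3,0.5,0]
    - [0,0,-0.3,0.7,0]
    - [0,0,-0.3,0.85,0]
    - [0,0,-0.3,1.0,0]
    - [0,0,-0.3,1.0,0]
    - [0,0,-0.3,1.0,0]

```text
t: 7.05
tcp_pos: [0.62, -0.0968, 0.1865]
tool_rot: [0.517, -0.482, 0.482, -0.517]
force: [-0.7, -0.2, -0.2]
finger_gap: 0.003
```

Run:
```python
from station import manip
import cv2
cv2.imwrite('pics/s6.png',cv2.resize(manip.snapshot('scene')[110:300,85:295],None,fx=3.1,fy=3.1,interpolation=cv2.INTER_CUBIC)[:,:,::-1])
```

```text
(no output)
```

View pics/s6.png

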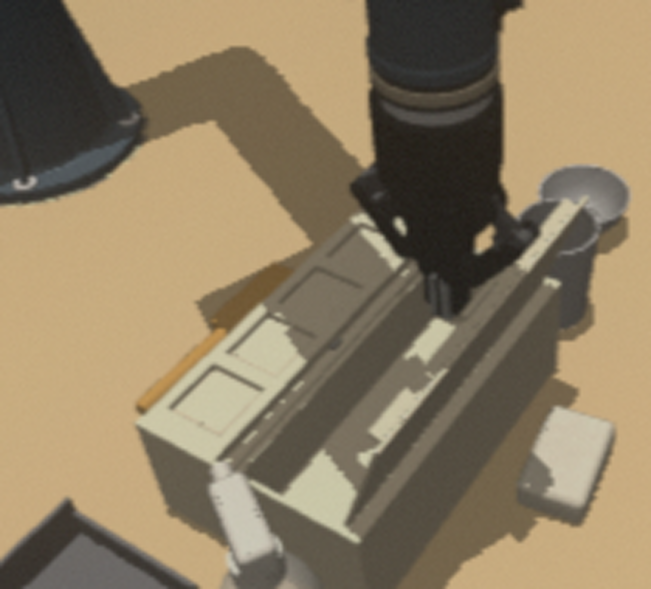

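apply_moves:
  motion:
    - [0,0,0,-0.5,0]
    - [0,0,0,-1.5,0]
    - [0,0,0,-3,0]
    - [0,0,-0.5,-4.5,0]
    - [0,0,-1.5,-5.5,0]
    - [0,0,-2.5,-5.5,0]
    - [0,0,-2.5,-5.5,0]
    - [0,0,-2.5,-5.5,0]

```text
t: 8.1
tcp_pos: [0.4553, -0.1082, 0.2612]
tool_rot: [0.517, -0.482, 0.482, -0.517]
force: [-0.5, 0.1, -0.7]
finger_gap: 0.001
```

Run:
```python
from h import *
import cv2
cv2.imwrite('pics/s7.png',cv2.resize(manip.snapshot('scene')[80:384,20:295],None,fx=1.9,fy=1.9,interpolation=cv2.INTER_CUBIC)[:,:,::-1])
cv2.imwrite('pics/t7.png',manip.snapshot('top')[:,:,::-1])
# predicted flap edge corners in s7 crop for angles
bx=np.array([.9975,.07,0]);by=np.array([-.07,.9975,0]);ez=np.array([0,0,1]);H=np.array([.4785,-.106,.1])+.144*bx
for th in(1.1,1.57,1.9):
    P=[H-.108*np.cos(th)*bx+.108*np.sin(th)*ez+s*.13*by for s in(-1,1)]
    print(th,((proj('scene',P)-[20,80])*1.9).round(),proj('top',P).round())
```

```text
1.1 [[283. 305.]
 [422. 160.]] [[382. 172.]
 [270. 179.]]
1.57 [[322. 318.]
 [457. 165.]] [[382. 150.]
 [269. 157.]]
1.9 [[353. 337.]
 [483. 178.]] [[379. 136.]
 [268. 143.]]
```

View pics/s7.png

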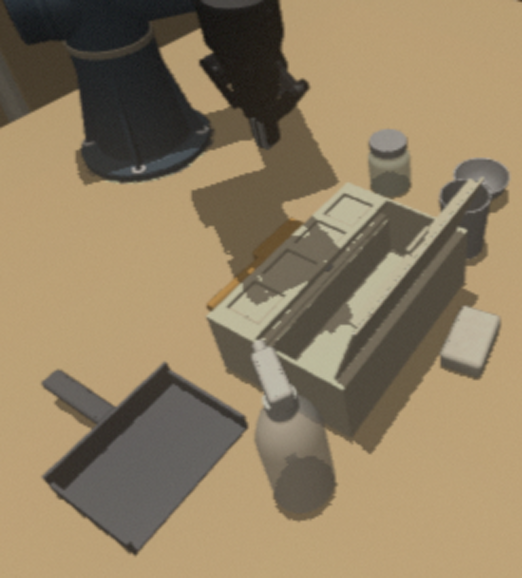

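View pics/t7.png

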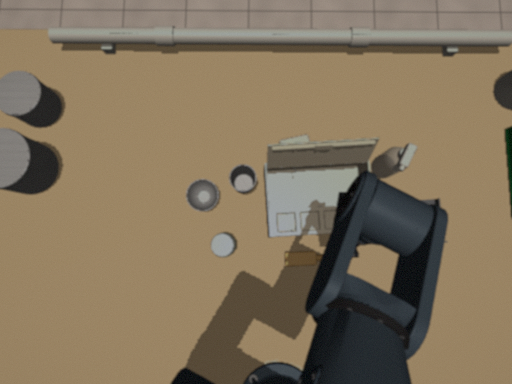

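```bash
python3 -c "
from station import manip
print(manip.sign_off())"
```

```text
the job is handed in; nothing more can be done
None
```

The flap is fully open and stays there by itself, and the job was handed in just after 8.1 s of robot time.

- **Finding the button:** The first pad I felt, spot_0, gave softly at about 0.5 N/mm. I pressed it to its stop at about 9 N, and the flap sprang up. The other three pads were not touched.
- **Opening the flap:** I pushed it over past upright with the backs of the closed fingers, then drew back and up to TCP (0.455, -0.108, 0.261).
- **Last checks:** In both the scene and top pictures the flap's edge is where it should be at 1.9 rad. The force reading after drawing away was under 1 N, the same as its usual noise. The bystanders looked unmoved, though in the last top picture the arm hides the dustpan and part of the brush. The dustpan shows clearly in the scene picture.
- **Disagreement:** The two cameras placed the pads about 3 mm apart in x. I used the average, and it caused no trouble.
- **Not settled:** From the pictures I could not rule out that a gripper knuckle brushed the flap's lip during the push, but the readings I took during the push stayed under 1 N.

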